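# Change a spice jar on the lazy Susan

## Robot

A 6-joint arm with a two-finger parallel gripper is mounted at the origin on a cart in front of the work surface, level with it; the furniture and walls round the work are solid. World frame = base frame: x ahead of the robot, y to its left, z up, the work surface at z = 0. Lengths are in m, angles in rad, forces in N, time in s.
With the tool pointing down it reaches from about 0.325 to 0.85 m from the base axis. Payload 4.4 kg.
Tool frame: the origin (TCP) lies on the centre line of the jaws, within the pads' length; the fingertips stand 19 mm ahead of it and the grasp point (between the pads) is the TCP; z points along the fingers, y is the line along which they close (so a half turn about z gives the same grasp; the last joint's range is limited). The gripper opens to 94 mm and grips with 3 to 60 N. Pads are 16 mm wide; open, the fingers measure 119 mm over their backs; the gripper's body (75 mm by 177 mm) begins 78 mm behind the grasp point.
Start: joints at [-1.444, 0.207, 1.542, -0, 1.393, -0.15], TCP at [0.158, -0.553, 0.224] pointing down, gripper open.
Joint ranges: [-2.73, 2.73], [-0.86, 2.22], [0.23, 2.46], [-1.11, 4.25], [0.08, 2.63], [-2.82, 2.82]. Speed limits (rad/s): [2.79, 2.79, 3.14, 3.14, 3.14, 3.14].

## Interface

Orientations are given as a rotation vector (axis times angle).
In Python, from workcell import * gives the robot as it stands.
- The arm moves only by the shell command python3 -m crank 'ROWS' [FORCE]. ROWS is JSON, a list of rows, each a list of 5 numbers: the shift along the tool's x, y, z in m, then the turn about the tool's z in rad, then the finger opening in m, from 0 to 0.094. In form: [[tx, ty, tz, twist, fingers], ...]. A call has 1 to 5 rows; each row shifts and turns the commanded pose from where the row before left it, along the tool's axes as they then stand; what a row does not reach is not made up. A row lasts 1/10 s, in which the tool goes at most 50 mm and 8.59 degrees, less where a joint would pass 70% of its speed; a pose out of reach is approached as far as the arm can. A call with a gripper value outside its range is refused whole. The fingers move at their own pace and stop on an object; FORCE is the grip in N (left out, the last holds). Time passes only in rows, so rows that do not move let the fingers close. It gives the time, the measured TCP pose, the force, the opening and the grip force at its end, in the units of the state.
- state(): the state, without advancing time (a new reading comes with each control period).
- grab_frame(name): name is "scene" or "top" or "wrist"; returns (picture, depth): 400x640x3 uint8, red, green, blue; 400x640 float32, m along the optical axis (not along the pixel's ray), 0 where there is no reading.
- calibration(name): a dict with "intrinsics" (3x3 intrinsics, pixels), "position" and "attitude" of the camera in the world. Camera axes: x right, y down, z forward; pixel columns grow to the right and rows downward; lengths in m; the calibration is good to about 2 mm. A picture is of the moment at which its call begins: read the wrist's pose just before it. calibration takes no time and is no camera call; for the wrist camera it gives the pose at the moment of the call.
- job_done(): hands the job in; it is judged then, once.
Trained networks look in the newest picture that a camera, given by its name, has taken for a name from the list of things; names that differ only in an ending like _2 or _b are one class to them, and where a whole thing is asked for, a point or a joint stands for the part that bears it (a point fixed in the world has none). Each returns a list of dicts, best first, with "score" (0 to 1); they miss things now and then, are a little off and sometimes report something else, mostly with a low value. They report only what shows in the picture. A call takes as long as a camera call.
- search_frame(camera, query): "location" ([x, y, z] in m, in world coordinates, good to about 4 mm: the middle of the surface that is visible of it).
- cut_out(camera, query): "pixels" (400x640 bool, what is visible of it).
- mark_of(camera, query): "location" ([x, y, z] in m, in world coordinates, good to about 4 mm: a listed point, or the origin of a listed thing).
The state is a dict: "t": time; "q": joint angles; "joint_vel": joint speeds; "tau": joint torques, N m; "ee_pos": TCP position; "eef_rot": TCP orientation; "ft_force": force on the tool from outside, world axes, zero at the start; "torque": the same for the moment, N m; "gripper_width": finger opening in m; "grasp_force": force on a finger pad.
Only numpy, scipy, OpenCV 4.12 (cv2) and the standard library are available. Lean on these libraries where they do the work, as an engineer would, in place of code of your own. Each camera call takes 0.05 s, during which the arm holds its last target. There are 200 camera calls.

## Task

The spice jar with the yellow cap on the lower deck of the turntable is finished: lift it off and stand it upright, wholly on the round blue mat. Then stand the fresh jar with the dark cap upright in its place, on the cork round that it left, and leave everything at rest. Do not knock anything over, leave the other things standing on the turntable and do not disturb the rest of the worktop.

Things in the scene. Friction and masses are not known exactly. Their poses are not given: they have to be found in the camera images.
- susan (a joint): angle (rad) of the turntable, both decks together, 0 at the start, growing counter-clockwise seen from above; stops only at 9 rad either way. It spins almost freely (friction 0.004 N m, drag 0.008 N m s/rad): it turns away under any push off its axis and coasts for a second or two
- susan_top (a point): top of the small dark wooden knob in the middle of the turntable's upper tray, on the axis, 210 mm above the worktop. The frame turns with the turntable; empty_place lies on its -x side
- susan_foot: foot of the light wooden two-tier turntable, on its axis at worktop height; does not turn. Lower deck: radius 140 mm, upper face at 30 mm, lip to 34 mm round its edge. Upper tray: radius 105 mm, underside at 172 mm, floor at 182 mm, rim to 203 mm; it covers the inner half of all on the lower deck, so only a tool leaning 30 to 45 degrees outward (tips pointing in to the axis) gets at it
- empty_place (a point): centre of the upper face (30 mm above the worktop) of the cork round, 60 mm across, on which the yellow-capped jar stands at the start, 105 mm from the turntable's axis; its frame turns with the turntable, x axis pointing inward to the axis. Five such rounds lie 72 degrees apart on the lower deck, one for each thing standing there
- yellow_jar: the finished glass spice jar with the yellow cap: round, 44 mm across, 100 mm tall, 0.08 to 0.15 kg. Origin at the centre of its underside, z up through the cap. It starts standing on the turntable's lower deck, on the robot's side of the axis, up to 40 degrees round to the left or the right
- dark_jar: the fresh spice jar with the dark cap: round, 41 mm across, 105 mm tall, 0.08 to 0.15 kg. Origin at the centre of its underside, z up. It starts standing on the worktop, to the left or the right of the turntable
- mat: round blue felt mat, 120 mm across and 6 mm thick, fixed to the worktop to the left or the right of the turntable. Origin at the centre of its underside; its upper face is at 6 mm. Mind the wall of the room on the left, 0.42 m from the robot's centre line (at y = 0.42), for elbow and wrist
- salt_drum: blue card salt drum, 62 mm across, 122 mm tall, on the lower deck; stays there. Origin under its centre, as for all below
- oil: small clear oil bottle with a brown cap, 51 mm across, 123 mm tall, on the lower deck; stays there
- salt_mill: glass salt shaker with a grey top, 44 mm across, 90 mm tall, on the lower deck; stays there
- red_jar: jar with a white lid and red contents, 68 mm across, 84 mm tall, on the lower deck; stays there
- match_box: yellow and brown matchbox, 39 x 61 x 17 mm, lying in the upper tray; stays there
- mug_1: white mug with blue dots, 92 x 127 x 93 mm, on the worktop, not to be disturbed
- box_1: tea box, 71 x 126 x 76 mm, on the worktop, not to be disturbed
- apple_1: red apple, 80 mm across, 69 mm tall, near the front edge of the worktop, not to be disturbed
- lemon_1: lemon, 78 x 55 x 56 mm, near the front edge of the worktop, not to be disturbed

How it is judged:
By the outcome, as a careful person would: the job done as asked, in the order asked, and still so for the second after the job is handed in, with the robot touching nothing.
It also fails if it takes over 66 s, if anything falls off the work surface, if the arm or the gripper's body presses on something with over 40 N, if the wrist force passes 120 N, or if a joint passes its speed limit or range.

## Working session

There is one attempt and no reset: what is moved stays moved. The work goes in short steps, Python scripts to look and compute and a shell command to move; the robot and the scene stay as the last step left them, time stands still between calls to the robot, and variables do not carry over. Pictures are saved under pics/ and viewed, at most 11 in all, crops included, and the job is handed in when it is done.

```bash
mkdir -p pics; ls
python3 - <<'E'
from workcell import *
import cv2,numpy as np
s=state();print(s['t'],s['ee_pos'],s['eef_rot'])
for c in("scene","top"):
    im,d=grab_frame(c);cv2.imwrite(f"pics/{c}0.png",im[:,:,::-1])
    k=calibration(c);print(c,np.round(k['position'],3))
    for n in("susan_top","empty_place","susan_foot","yellow_jar","dark_jar","mat","mug_1","box_1","apple_1","lemon_1","match_box"):
        r=mark_of(c,n);print(n,[(np.round(x['location'],3).tolist(),round(x['score'],2)) for x in r[:2]])
E
python3 -m crank --help | head -40
```

```text
pics
0.0 [ 0.15759518 -0.55220959  0.22332582] [-3.10916747e+00 -4.34754040e-01 -5.80591312e-05]
scene [-0.283 -0.032  0.686]
susan_top []
empty_place []
susan_foot [([0.603, -0.204, -0.001], 0.47), ([0.599, 0.347, -0.001], 0.4)]
yellow_jar []
dark_jar [([0.434, 0.314, -0.001], 0.88)]
mat [([0.459, -0.215, -0.0], 0.76)]
mug_1 [([0.602, 0.349, -0.002], 0.84)]
box_1 [([0.603, -0.202, 0.001], 0.96), ([0.372, 0.224, 0.004], 0.71)]
apple_1 [([0.372, 0.225, 0.004], 0.65)]
lemon_1 [([0.361, -0.093, 0.001], 0.75)]
match_box []
top [0.024 0.11  0.822]
susan_top [([0.595, 0.079, 0.211], 0.72)]
empty_place [([0.511, 0.022, 0.023], 0.76)]
susan_foot [([0.596, 0.079, 0.002], 0.69)]
yellow_jar [([0.511, 0.022, 0.031], 0.88)]
dark_jar [([0.43, 0.311, 0.004], 0.93)]
mat [([0.63, 0.186, 0.031], 0.23)]
mug_1 [([0.595, 0.345, -0.002], 0.65)]
box_1 []
apple_1 [([0.369, 0.227, -0.006], 0.58)]
lemon_1 []
match_box [([0.651, 0.085, 0.179], 0.92)]invalid input: not JSON, or not a number
```

View pics/scene0.png

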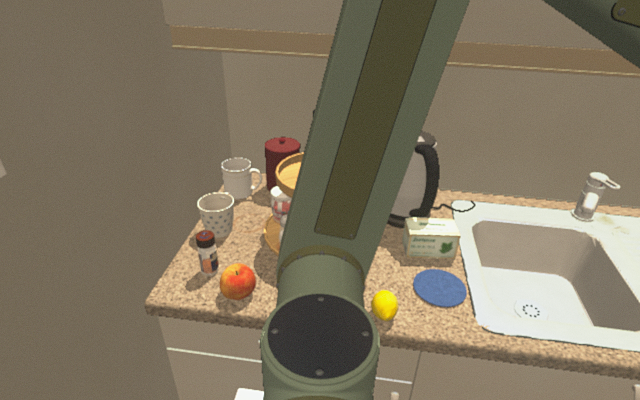

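View pics/top0.png

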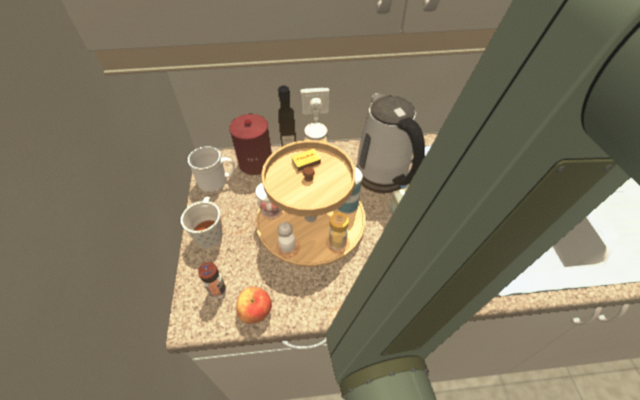

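```bash
cat > h.py <<'E'
from workcell import *
import cv2,numpy as np,sys
from scipy.spatial.transform import Rotation as R
def pose():
    s=state();M=R.from_rotvec(s['eef_rot']).as_matrix();return s,np.array(s['ee_pos']),M
def go(p,ang=None):
    "print tool-frame shift to world p (shift first), and the twist to bring tool x to ang deg"
    s,e,M=pose();d=M.T@(np.array(p)-e)
    a=np.degrees(np.arctan2(M[1,0],M[0,0]))
    print("t",round(s['t'],2),"pos",e.round(4),"xang",a.round(1),"tilt",np.degrees(np.arccos(-M[2,2])).round(2),"shift",d.round(4),"norm",np.linalg.norm(d).round(3))
    if ang is not None:
        tw=-(ang-a);tw=(tw+180)%360-180;print("twist",np.radians(tw).round(3))
def see(c,names,save=None):
    im,d=grab_frame(c)
    if save:cv2.imwrite(f"pics/{save}.png",im[:,:,::-1])
    for n in names:
        r=mark_of(c,n);print(c,n,[(np.round(x['location'],4).tolist(),round(x['score'],2)) for x in r[:2]])
    return im,d
E
R='[0.031,-0.0327,-0.002,0,0.07]'
python3 -m crank "[[0.031,-0.0327,-0.002,0,0.07],[0.031,-0.0327,-0.002,0,0.07],[0.031,-0.0327,-0.002,0,0.07],[0.031,-0.0327,-0.002,0,0.07],[0.031,-0.0327,-0.002,0,0.07]]" 30
python3 -m crank "[[0.031,-0.0327,-0.002,0,0.07],[0.031,-0.0327,-0.002,0,0.07],[0.031,-0.0327,-0.002,0,0.07],[0.031,-0.0327,-0.002,0,0.07],[0.031,-0.0327,-0.002,0,0.07]]"
python3 -m crank "[[0.031,-0.0327,-0.002,0,0.07],[0.031,-0.0327,-0.002,0,0.07],[0.031,-0.0327,-0.002,0,0.07],[0,0,0,-0.15,0.07],[0,0,0,-0.15,0.07]]"
python3 - <<'E'
from h import *
go([.43,-.033,.25],34)
print(state()['q'],state()['ft_force'])
k=calibration("wrist");s,e,M=pose()
print("cam in tool",M.T@(np.array(k['position'])-e))
print(np.array(k['attitude']))
see("wrist",["yellow_jar","empty_place","susan_top","mat"],"w1")
for c in ("top","scene"): see(c,["yellow_jar","empty_place","susan_top","susan_foot","mat","dark_jar"])
E
```

```text
t: 1.7
ee_pos: [0.2624, -0.3517, 0.2346]
eef_rot: [3.111, 0.434, 0.001]
ft_force: [1.4, -0.6, 0.3]
gripper_width: 0.07
grasp_force: 0.0
t: 2.2
ee_pos: [0.3667, -0.1519, 0.2449]
eef_rot: [3.111, 0.434, 0.002]
ft_force: [1.0, 0.2, -0.3]
gripper_width: 0.0701
grasp_force: 0.0
t: 2.7
ee_pos: [0.4291, -0.0319, 0.2506]
eef_rot: [3.006, 0.911, 0.0]
ft_force: [0.5, -0.6, -0.6]
gripper_width: 0.0699
grasp_force: 0.0
t 2.7 pos [ 0.4291 -0.0319  0.2506] xang 33.7 tilt 0.02 shift [0.0001 0.0014 0.0006] norm 0.002
twist -0.005
[-2.75884914e-01 -1.34562744e-01  1.83956586e+00 -7.79468124e-05
  1.43624376e+00  7.06783207e-01] [ 0.4872546  -0.58260637 -0.55694009]
cam in tool [ 0.07032261  0.00021022 -0.16042619]
[ 2.57398535 -1.37668029 -0.17076302]
wrist yellow_jar [([0.515, 0.0252, 0.0276], 0.56)]
wrist empty_place []
wrist susan_top []
wrist mat [([0.4612, -0.22, -0.0043], 0.56)]
top yellow_jar []
top empty_place []
top susan_top [([0.5933, 0.0829, 0.2111], 0.71)]
top susan_foot []
top mat [([0.3687, 0.228, -0.0028], 0.38)]
top dark_jar [([0.4307, 0.314, 0.0007], 0.7)]
scene yellow_jar [([0.5124, 0.022, 0.027], 0.76)]
scene empty_place [([0.5111, 0.0229, 0.0281], 0.67)]
scene susan_top [([0.5974, 0.0817, 0.2118], 0.73)]
scene susan_foot []
scene mat [([0.4581, -0.2161, 0.0006], 0.79)]
scene dark_jar [([0.5963, 0.0817, 0.2106], 0.69)]
```

View pics/w1.png

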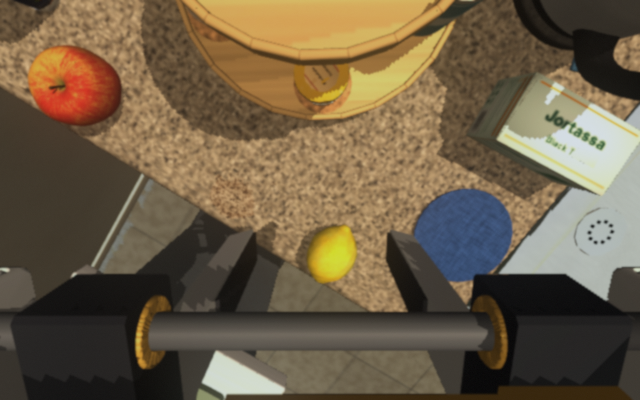

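```bash
python3 -m crank "[[0,0.001,0.04,-0.01,0.07],[0,0,0.04,0,0.07],[0,0,0.038,0,0.07],[0,0,0,0,0.07]]" | head -2
python3 - <<'E'
from h import *
ax=np.array([.5963,.081])
im,d=see("wrist",["yellow_jar"],"w2")
r=cut_out("wrist","yellow_jar")
k=calibration("wrist");K=np.array(k['intrinsics']);A=np.array(k['attitude'])
C=R.from_rotvec(A).as_matrix() if A.shape==(3,) else (A if A.shape==(3,3) else R.from_quat(A).as_matrix())
m=r[0]['pixels'];v,u=np.nonzero(m&(d>0));z=d[v,u]
P=(np.c_[(u-K[0,2])/K[0,0]*z,(v-K[1,2])/K[1,1]*z,z])@C.T+k['position']
print(r[0]['score'],len(P),np.percentile(P,[2,50,98],axis=0).round(4))
Q=P[(P[:,2]>.06)&(P[:,2]<.126)]   # side wall: circle fit
A_=np.c_[2*Q[:,:2],np.ones(len(Q))];s=np.linalg.lstsq(A_,(Q[:,:2]**2).sum(1),rcond=None)[0]
c=s[:2];print("circle",c.round(4),np.sqrt(s[2]+c@c).round(4),"from axis",np.linalg.norm(c-ax).round(4),np.degrees(np.arctan2(*(ax-c)[::-1])).round(1))
a=np.radians(34.5);t=ax-.117*np.array([np.cos(a),np.sin(a)])
go([*t,.132],34.5)
E
```

```text
t: 4.05
ee_pos: [0.4243, -0.0331, 0.1276]
wrist yellow_jar [([0.5161, 0.0263, 0.0275], 0.83)]
0.6 7746 [[0.4967 0.0008 0.0985]
 [0.5132 0.0172 0.1379]
 [0.532  0.0379 0.1394]]
circle [0.5158 0.0188] 0.0199 from axis 0.1017 37.7
t 4.2 pos [ 0.4305 -0.0348  0.134 ] xang 33.7 tilt 0.14 shift [ 0.0852 -0.0027  0.0022] norm 0.085
twist -0.014
```

View pics/w2.png

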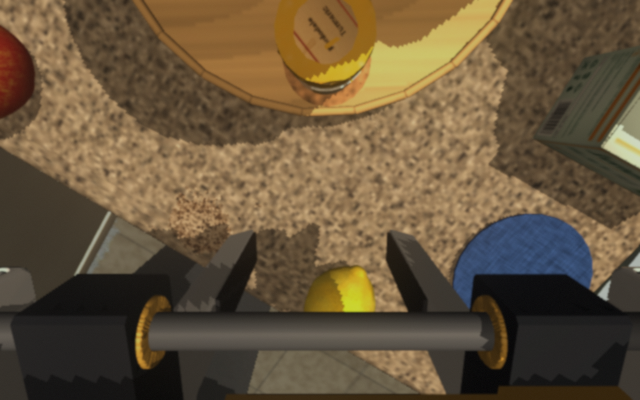

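```bash
cat >> h.py <<'E'
def cloud(c,name):
    k=calibration(c);im,d=grab_frame(c)
    r=cut_out(c,name)
    K=np.array(k['intrinsics']);A=np.array(k['attitude'])
    C=A if A.shape==(3,3) else R.from_rotvec(A).as_matrix()
    m=r[0]['pixels'];v,u=np.nonzero(m&(d>0));z=d[v,u]
    return (np.c_[(u-K[0,2])/K[0,0]*z,(v-K[1,2])/K[1,1]*z,z])@C.T+k['position']
def circ(Q):
    A_=np.c_[2*Q[:,:2],np.ones(len(Q))];s=np.linalg.lstsq(A_,(Q[:,:2]**2).sum(1),rcond=None)[0]
    c=s[:2];return c,np.sqrt(s[2]+c@c)
E
python3 - <<'E'
from h import *
ax=np.array([.5963,.081])
for i in range(2):
    s,e,M=pose();print(e.round(4),np.abs(s['joint_vel']).max())
    P=cloud("wrist","yellow_jar")
    T=P[P[:,2]>np.percentile(P[:,2],60)-.004]
    print("top z",np.median(T[:,2]).round(4),"minmax mid",((np.percentile(T,1,axis=0)+np.percentile(T,99,axis=0))/2).round(4))
    c,r=circ(P[(P[:,2]>.06)&(P[:,2]<np.median(T[:,2])-.006)]);print("circ",c.round(4),r.round(4))
    h=cv2.minEnclosingCircle(T[:,:2].astype(np.float32));print(h)
go([.5,.015,.132],34.5)
E
```

```text
[ 0.4305 -0.0348  0.134 ] 0.02678313391990665
top z 0.1306 minmax mid [0.5094 0.0216 0.1305]
circ [0.5102 0.0214] 0.0211
((0.5105302929878235, 0.021610572934150696), 0.02142142690718174)
[ 0.4314 -0.0351  0.135 ] 0.005534438968139144
top z 0.1305 minmax mid [0.5093 0.0216 0.1305]
circ [0.51   0.0212] 0.0208
((0.5107547640800476, 0.021873990073800087), 0.021404119208455086)
t 4.4 pos [ 0.431  -0.035   0.1346] xang 33.7 tilt 0.26 shift [ 0.0851 -0.0033  0.0028] norm 0.085
twist -0.014
```

```bash
python3 -m crank "[[0.02,-0.003,0,-0.014,0.07],[0.03,0,0,0,0.07],[0.02,0,0.001,0,0.07],[0.01,0,0.001,0,0.07],[0,0,0,0,0.07]]"
python3 -m crank "[[0,0,0,0,0.07],[0,0,0,0,0.07]]"
python3 - <<'E'
from h import *
go([.5,.015,.132],34.5)
im,d=grab_frame("wrist");im2,d=grab_frame("scene")
cv2.imwrite("pics/m3.png",np.hstack([im[:,:,::-1][:, 120:520],cv2.resize(im2[100:300,200:400,::-1],(400,400))]))
print(state()['ft_force'])
E
```

```text
t: 4.9
ee_pos: [0.4947, 0.0134, 0.1312]
eef_rot: [2.999, 0.933, 0.002]
ft_force: [0.8, 0.1, 0.1]
gripper_width: 0.0702
grasp_force: 0.0
t: 5.1
ee_pos: [0.4929, 0.0126, 0.1305]
eef_rot: [-3.001, -0.93, 0.001]
ft_force: [0.4, 0.9, -0.1]
gripper_width: 0.0701
grasp_force: 0.0
t 5.1 pos [0.4929 0.0126 0.1305] xang 34.5 tilt 0.03 shift [ 0.0072  0.0021 -0.0015] norm 0.008
twist -0.001
[-0.4140275   0.29264274  0.51304248]
```

View pics/m3.png

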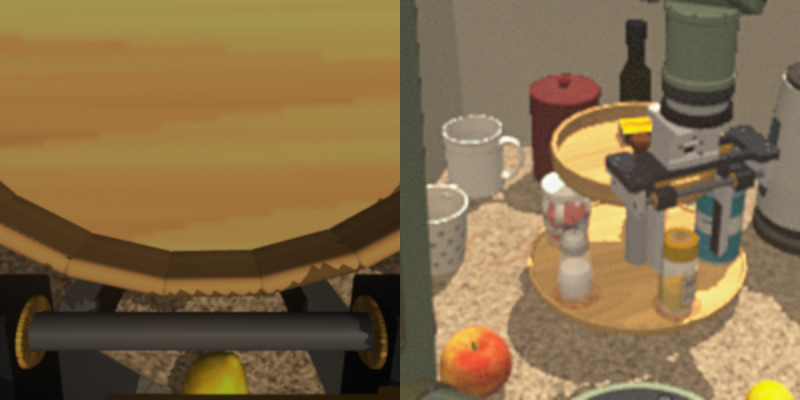

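```bash
python3 -m crank "[[0.004,0.002,-0.001,0,0.07],[0.003,0,0,0,0.07],[0,0,0,0,0.07],[0,0,0,0,0.07],[0,0,0,0,0.07]]"
python3 - <<'E'
from h import *
go([.5,.015,.132],34.5); print(state()['ft_force'],state()['torque'])
E
```

```text
t: 5.7
ee_pos: [0.5004, 0.0154, 0.1313]
eef_rot: [-3.0, -0.931, 0.001]
ft_force: [0.2, -1.3, 0.2]
gripper_width: 0.07
grasp_force: 0.0
t 5.7 pos [0.5004 0.0154 0.1313] xang 34.5 tilt 0.02 shift [-0.0006  0.0001 -0.0007] norm 0.001
twist -0.0
[ 0.18202371 -1.29181089  0.17471401] [-0.02788614 -0.00353513  0.00087222]
```

```bash
python3 -m crank "[[0,0,0,0,0.055],[0,0,0,0,0.048],[0,0,0,0,0.044],[0,0,0,0,0.04],[0,0,0,0,0.036]]" 15
python3 -m crank "[[0,0,0,0,0.03],[0,0,0,0,0.03],[0,0,0,0,0.03]]" 25
python3 - <<'E'
from h import *
go([.5,.015,.132],34.5)
see("scene",["yellow_jar","susan_top"])
E
```

```text
t: 6.2
ee_pos: [0.5005, 0.0154, 0.1315]
eef_rot: [-3.0, -0.931, -0.0]
ft_force: [0.4, -0.5, 0.1]
gripper_width: 0.0405
grasp_force: 14.6
t: 6.5
ee_pos: [0.5005, 0.0154, 0.1315]
eef_rot: [-3.0, -0.931, 0.0]
ft_force: [0.3, -0.7, 0.1]
gripper_width: 0.0403
grasp_force: 24.3
t 6.5 pos [0.5005 0.0154 0.1315] xang 34.5 tilt 0.0 shift [-0.0007  0.     -0.0005] norm 0.001
twist -0.0
scene yellow_jar [([0.5118, 0.0199, 0.0291], 0.79)]
scene susan_top [([0.5967, 0.0805, 0.2098], 0.57), ([0.6, 0.3467, 0.0009], 0.21)]
```

```bash
python3 -m crank "[[0,0,-0.002,0,0.03],[0,0,-0.003,0,0.03],[0,0,-0.004,0,0.03],[0,0,-0.004,0,0.03],[0,0,0,0,0.03]]" 30
python3 - <<'E'
from h import *
go([.5,.015,.132],34.5)
im,d=see("scene",["yellow_jar","susan_top"])
cv2.imwrite("pics/m4.png",cv2.resize(im[140:280,230:370,::-1],(560,560)))
E
```

```text
t: 7.15
ee_pos: [0.5012, 0.0153, 0.1454]
eef_rot: [3.0, 0.931, 0.002]
ft_force: [0.2, -1.3, -1.3]
gripper_width: 0.0404
grasp_force: 29.2
t 7.15 pos [0.5012 0.0153 0.1454] xang 34.5 tilt 0.1 shift [-0.0012 -0.0004  0.0134] norm 0.013
twist -0.0
scene yellow_jar [([0.5109, 0.0202, 0.0461], 0.7)]
scene susan_top [([0.5953, 0.0805, 0.2126], 0.71)]
```

View pics/m4.png

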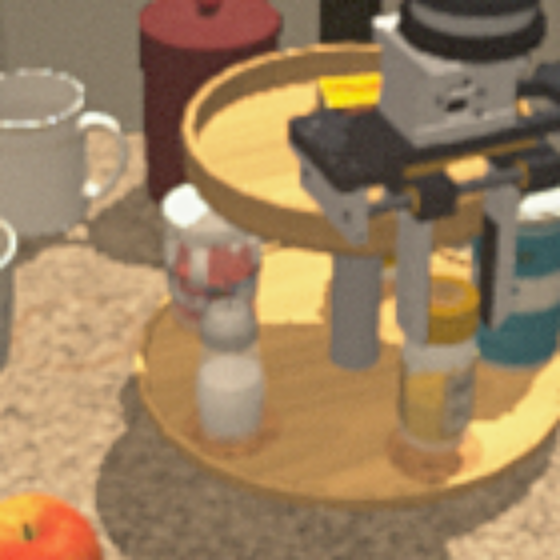

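```bash
python3 -m crank "[[-0.01,0,0,0,0.03],[-0.02,0,0,0,0.03],[-0.02,0,0,0,0.03],[-0.02,0,0,0,0.03],[-0.02,0,-0.01,0,0.03]]" |sed -n '2p;4,6p'
python3 -m crank "[[-0.01,0,-0.015,0,0.03],[0,0,-0.015,0,0.03],[0,0,-0.01,0,0.03],[0,0,0,0,0.03],[0,0,0,0,0.03]]"|sed -n '2p;4,6p'
python3 - <<'E'
from h import *
go([.4495,-.2225,.19],34.5)
see("scene",["yellow_jar","mat"]);see("wrist",["mat"])
P=cloud("wrist","mat");P=P[P[:,2]<.02];print(((np.percentile(P,1,axis=0)+np.percentile(P,99,axis=0))/2).round(4),circ(P[:1]) if 0 else cv2.minEnclosingCircle(P[:,:2].astype(np.float32)))
E
```

```text
ee_pos: [0.4236, -0.0357, 0.153]
ft_force: [0.2, -0.3, -1.3]
gripper_width: 0.0398
grasp_force: 29.2
ee_pos: [0.4179, -0.0411, 0.1942]
ft_force: [0.5, 0.5, -1.2]
gripper_width: 0.0403
grasp_force: 29.2
t 8.3 pos [ 0.4179 -0.0411  0.1942] xang 34.5 tilt 0.02 shift [-0.0766  0.1674  0.0041] norm 0.184
twist -0.0
scene yellow_jar [([0.4281, -0.0349, 0.0935], 0.9), ([0.4575, -0.2201, -0.0008], 0.39)]
scene mat [([0.4602, -0.2139, 0.0008], 0.88)]
wrist mat [([0.4618, -0.2196, 0.0023], 0.75)]
[ 0.4645 -0.2171  0.0063] ((0.4603888690471649, -0.2179727852344513), 0.06019292771816254)
```

```bash
python3 -m crank "[[-0.0124,0.028,0,0,0.03],[-0.0128,0.0281,0,0,0.03],[-0.0128,0.0281,0,0,0.03],[-0.0128,0.0281,0,0,0.03],[-0.0128,0.0281,0,0,0.03]]" |sed -n '2p;4,6p'
python3 -m crank "[[-0.0128,0.0281,0,0,0.03],[0,0,0.02,0,0.03],[0,0,0.03,0,0.03],[0,0,0.02,0,0.03],[0,0,0.008,0,0.03]]" |sed -n '2p;4,6p'
python3 -m crank "[[0,0,0.003,0,0.03],[0,0,0,0,0.03],[0,0,0,0,0.03],[0,0,0,0,0.03]]" |sed -n '2p;4,6p'
python3 - <<'E'
from h import *
go([.4505,-.2235,.1075],34.5)
im,d=see("scene",["yellow_jar","mat"]);
cv2.imwrite("pics/m5.png",cv2.resize(im[190:330,370:510,::-1],(560,560)))
E
```

```text
ee_pos: [0.4452, -0.1941, 0.1942]
ft_force: [0.8, -0.1, -0.3]
gripper_width: 0.0406
grasp_force: 29.2
ee_pos: [0.4488, -0.2223, 0.1137]
ft_force: [-0.4, -0.5, -0.8]
gripper_width: 0.04
grasp_force: 29.2
ee_pos: [0.4514, -0.2239, 0.1147]
ft_force: [-0.6, 0.8, -1.3]
gripper_width: 0.0403
grasp_force: 29.2
t 10.05 pos [ 0.4514 -0.2239  0.1147] xang 34.5 tilt 0.15 shift [-0.0005 -0.0009  0.0072] norm 0.007
twist -0.0
scene yellow_jar [([0.4646, -0.2185, 0.0149], 0.9)]
scene mat [([0.4604, -0.2141, -0.0001], 0.72)]
```

View pics/m5.png

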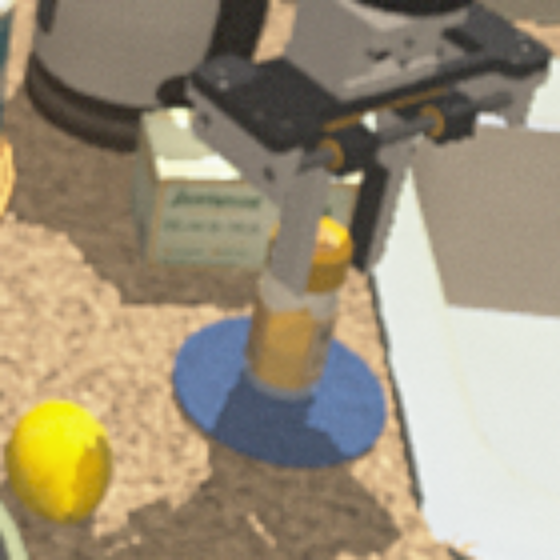

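```bash
python3 -m crank "[[0,0,0.003,0,0.03],[0,0,0.003,0,0.03],[0,0,0,0,0.03],[0,0,0,0,0.03]]" |sed -n '2,4p'
python3 -m crank "[[0,0,0.001,0,0.03],[0,0,0,0,0.03],[0,0,0,0,0.03]]" |sed -n '2,4p'
python3 -m crank "[[0,0,0.001,0,0.03],[0,0,0,0,0.03],[0,0,0,0,0.03]]" |sed -n '2,4p'
```

```text
ee_pos: [0.4506, -0.2235, 0.1075]
eef_rot: [3.0, 0.931, 0.0]
ft_force: [0.4, -0.2, -0.2]
ee_pos: [0.4507, -0.2236, 0.1074]
eef_rot: [3.0, 0.931, 0.0]
ft_force: [-2.1, 1.6, 6.2]
ee_pos: [0.4509, -0.2237, 0.1074]
eef_rot: [3.0, 0.931, 0.0]
ft_force: [-4.2, 1.2, 11.5]
```

```bash
python3 -m crank "[[0,0,-0.0015,0,0.03],[0,0,0,0,0.036],[0,0,0,0,0.042],[0,0,0,0,0.052],[0,0,0,0,0.07]]" 10
python3 -m crank "[[0,0,0,0,0.07],[0,0,0,0,0.07],[0,0,-0.01,0,0.07],[0,0,-0.02,0,0.07],[0,0,-0.04,0,0.07]]" |sed -n '2,4p'
python3 - <<'E'
from h import *
see("scene",["yellow_jar","mat"])
P=cloud("wrist","yellow_jar");T=P[P[:,2]>.1];print(np.percentile(T,[1,50,99],axis=0).round(4))
go([.425,.303,.25],60)
E
```

```text
t: 11.7
ee_pos: [0.4503, -0.2232, 0.1066]
eef_rot: [-3.0, -0.931, 0.0]
ft_force: [-0.0, 0.4, -0.4]
gripper_width: 0.0547
grasp_force: 0.0
ee_pos: [0.4484, -0.2219, 0.1753]
eef_rot: [-2.995, -0.929, 0.007]
ft_force: [0.6, 0.5, -0.5]
scene yellow_jar [([0.4589, -0.2165, 0.0065], 0.66)]
scene mat [([0.4604, -0.2149, 0.0], 0.94)]
[[ 0.4407 -0.2353  0.1024]
 [ 0.4612 -0.2153  0.1065]
 [ 0.4805 -0.196   0.1082]]
t 12.45 pos [ 0.4505 -0.2234  0.1773] xang 34.5 tilt 0.03 shift [ 0.277  -0.4483 -0.0729] norm 0.532
twist -0.445
```

```bash
python3 -m crank "[[0,0,-0.04,0,0.07],[0,0,-0.033,0,0.07],[0.0231,-0.0374,0,0,0.07],[0.0231,-0.0374,0,0,0.07],[0.0231,-0.0374,0,0,0.07]]" |sed -n '2,4p'
python3 -m crank "[[0.0231,-0.0374,0,0,0.07],[0.0231,-0.0374,0,0,0.07],[0.0231,-0.0374,0,0,0.07],[0.0231,-0.0374,0,0,0.07],[0.0231,-0.0374,0,0,0.07]]" |sed -n '2,4p'
python3 -m crank "[[0.0231,-0.0374,0,0,0.07],[0.0231,-0.0374,0,0,0.07],[0,0,0,-0.15,0.07],[0,0,0,-0.15,0.07],[0,0,0,-0.145,0.07]]" |sed -n '2,4p'
python3 -m crank "[[0,0,0,0,0.07],[0,0,0,0,0.07],[0,0,0,0,0.07]]" |sed -n '2,4p'
python3 - <<'E'
from h import *
see("top",["dark_jar","susan_top"]);see("scene",["dark_jar"]);im,d=see("wrist",["dark_jar"],"w6")
go([.425,.303,.25],60);print(state()['q'])
P=cloud("wrist","dark_jar");print(len(P),np.percentile(P,[1,50,99],axis=0).round(4))
T=P[P[:,2]>.1];print(cv2.minEnclosingCircle(T[:,:2].astype(np.float32)) if len(T) else 0)
E
```

```text
ee_pos: [0.443, -0.0902, 0.2487]
eef_rot: [-2.999, -0.928, 0.003]
ft_force: [-0.1, 1.0, -0.2]
ee_pos: [0.432, 0.1295, 0.2485]
eef_rot: [-3.0, -0.931, 0.004]
ft_force: [0.3, -0.5, -0.1]
ee_pos: [0.4279, 0.2161, 0.2481]
eef_rot: [-2.714, -1.58, 0.006]
ft_force: [0.5, 0.7, -0.4]
ee_pos: [0.4289, 0.2155, 0.2494]
eef_rot: [-2.723, -1.567, 0.002]
ft_force: [0.4, 1.0, -0.6]
top dark_jar []
top susan_top []
scene dark_jar [([0.4333, 0.3177, -0.0006], 0.81)]
wrist dark_jar [([0.4267, 0.31, 0.0011], 0.64)]
t 14.6 pos [0.4293 0.2156 0.25  ] xang 59.9 tilt 0.01 shift [ 0.0735 -0.0474  0.    ] norm 0.087
twist -0.001
[ 2.85091939e-01 -1.84859810e-02  1.73316263e+00  3.64820267e-05
  1.42674437e+00  8.09560290e-01]
2274 [[0.4095 0.2943 0.0008]
 [0.4308 0.3128 0.1054]
 [0.4482 0.334  0.1074]]
((0.4285730719566345, 0.31457337737083435), 0.020217273384332657)
```

View pics/w6.png

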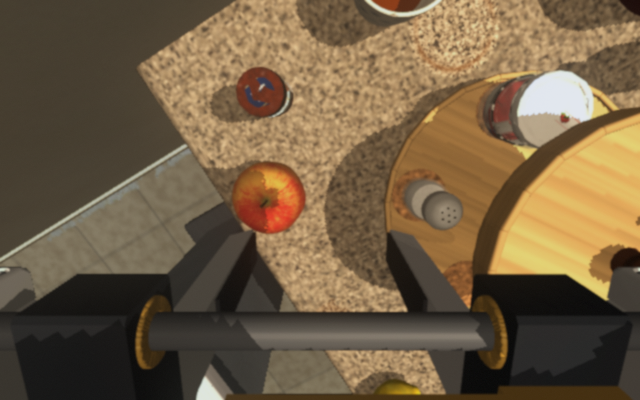

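```bash
python3 -m crank "[[0.035,-0.024,0,0,0.07],[0.038,-0.025,0,0,0.07],[0,0,0.03,0,0.07],[0,0,0.03,0,0.07],[0,0,0.01,0,0.07]]" |sed -n '2,4p'
python3 -m crank "[[0,0,0,0,0.07],[0,0,0,0,0.07],[0,0,0,0,0.07]]" |sed -n '2,4p'
python3 - <<'E'
from h import *
try:
    P=cloud("wrist","dark_jar");print(len(P),np.percentile(P,[1,50,99],axis=0).round(4))
    T=P[P[:,2]>.1];print(cv2.minEnclosingCircle(T[:,:2].astype(np.float32)),((np.percentile(T,1,axis=0)+np.percentile(T,99,axis=0))/2).round(4))
except Exception as e: print(e)
see("scene",["dark_jar"]);see("top",["dark_jar"])
go([.4232,.3035,.102],60)
E
```

```text
ee_pos: [0.421, 0.3028, 0.1767]
eef_rot: [-2.72, -1.571, 0.01]
ft_force: [0.1, -0.1, 0.1]
ee_pos: [0.4247, 0.3038, 0.1818]
eef_rot: [2.721, 1.569, 0.005]
ft_force: [-0.2, 0.5, -0.2]
3206 [[0.4102 0.2964 0.0172]
 [0.4309 0.319  0.1053]
 [0.4481 0.3354 0.1071]]
((0.428521990776062, 0.31494563817977905), 0.02028532512485981) [0.4287 0.3152 0.1046]
scene dark_jar []
top dark_jar []
t 15.8 pos [0.4236 0.3035 0.1806] xang 60.0 tilt 0.06 shift [-0.0003 -0.0004  0.0786] norm 0.079
twist -0.001
```

```bash
python3 -m crank "[[0.001,-0.001,0.02,0,0.07],[0,0,0.03,0,0.07],[0,0,0.02,0,0.07],[0,0,0.008,0,0.07],[0,0,0,0,0.07]]" |sed -n '2,4p'
python3 -m crank "[[0,0,0,0,0.06],[0,0,0,0,0.05],[0,0,0,0,0.044],[0,0,0,0,0.04],[0,0,0,0,0.036]]" 15 |sed -n '2,6p'
python3 -m crank "[[0,0,0,0,0.03],[0,0,0,0,0.025],[0,0,0,0,0.025],[0,0,0,0,0.025]]" 30 |sed -n '2,6p'
```

```text
ee_pos: [0.4221, 0.3043, 0.1009]
eef_rot: [-2.721, -1.57, 0.004]
ft_force: [1.0, -0.1, 0.1]
ee_pos: [0.4233, 0.3051, 0.1026]
eef_rot: [-2.721, -1.57, -0.002]
ft_force: [-0.9, 0.0, 2.3]
gripper_width: 0.0394
grasp_force: 14.8
ee_pos: [0.4234, 0.3051, 0.1026]
eef_rot: [-2.721, -1.57, -0.002]
ft_force: [-0.9, 0.5, 5.1]
gripper_width: 0.0387
grasp_force: 29.5
```

```bash
python3 -m crank "[[0,0,-0.005,0,0.025],[0,0,-0.015,0,0.025],[0,0,-0.03,0,0.025],[0,0,-0.03,0,0.025],[0,0,-0.015,0,0.025]]" |sed -n '2,6p'
python3 -m crank "[[0,0,0,0,0.025],[0,0,0,0,0.025],[0,0,0,0,0.025]]" |sed -n '2,6p'
python3 - <<'E'
from h import *
see("scene",["dark_jar","empty_place","susan_top"]);see("top",["empty_place","susan_top","dark_jar"]);see("wrist",["empty_place"])
go([.43,-.033,.2],34.5)
E
```

```text
ee_pos: [0.4238, 0.3051, 0.1991]
eef_rot: [2.721, 1.57, 0.004]
ft_force: [0.7, -0.1, -1.0]
gripper_width: 0.0388
grasp_force: 29.5
ee_pos: [0.4217, 0.3041, 0.195]
eef_rot: [-2.721, -1.57, 0.006]
ft_force: [-0.2, -0.2, -2.4]
gripper_width: 0.0388
grasp_force: 29.5
scene dark_jar [([0.4312, 0.3165, 0.0932], 0.81)]
scene empty_place [([0.5122, 0.0241, 0.03], 0.71), ([0.4585, -0.2145, 0.0007], 0.47)]
scene susan_top [([0.5978, 0.0828, 0.211], 0.7)]
top empty_place []
top susan_top [([0.595, 0.082, 0.2135], 0.9)]
top dark_jar []
wrist empty_place []
t 18.5 pos [0.4229 0.3048 0.1969] xang 60.0 tilt 0.01 shift [-0.2889  0.1751 -0.0031] norm 0.338
twist 0.445
```

```bash
python3 -m crank "[[0,0,-0.025,0,0.025],[0,0,-0.025,0,0.025],[-0.025,0.015,0,0,0.025],[-0.0361,0.0219,0,0,0.025],[-0.0361,0.0219,0,0,0.025]]" |sed -n '2,6p'
python3 -m crank "[[-0.0361,0.0219,0,0,0.025],[-0.0361,0.0219,0,0,0.025],[-0.0361,0.0219,0,0,0.025],[-0.0361,0.0219,0,0,0.025],[-0.0361,0.0219,0,0,0.025]]" |sed -n '2,6p'
python3 -m crank "[[-0.011,0.007,0,0.1,0.025],[0,0,0,0.145,0.025],[0,0,0,0.1,0.025],[0,0,0,0.1,0.025],[0,0,0,0,0.025]]" |sed -n '2,6p'
python3 -m crank "[[0,0,0.03,0,0.025],[0,0,0.03,0,0.025],[0,0,0.03,0,0.025],[0,0,0,0,0.025],[0,0,0,0,0.025]]" |sed -n '2,6p'
python3 -m crank "[[0,0,0,0,0.025],[0,0,0,0,0.025]]" |sed -n '2,6p'
python3 - <<'E'
from h import *
for i in range(2):
    im,_=see("scene",["empty_place","dark_jar","susan_top"])
a=np.radians(34.5);t=np.array([.5963,.081])-.1165*np.array([np.cos(a),np.sin(a)])
go([*t,.148],34.5)
cv2.imwrite("pics/m7.png",cv2.resize(im[140:300,220:420,::-1],(800,600)))
E
```

```text
ee_pos: [0.4252, 0.1904, 0.2474]
eef_rot: [2.719, 1.573, 0.002]
ft_force: [0.6, -0.8, -1.5]
gripper_width: 0.0388
grasp_force: 29.5
ee_pos: [0.4296, -0.0215, 0.2473]
eef_rot: [2.72, 1.57, 0.001]
ft_force: [0.6, -0.7, -1.4]
gripper_width: 0.0388
grasp_force: 29.5
ee_pos: [0.4303, -0.033, 0.2471]
eef_rot: [3.0, 0.931, 0.0]
ft_force: [0.0, 0.7, -0.9]
gripper_width: 0.0387
grasp_force: 29.5
ee_pos: [0.4302, -0.0328, 0.1572]
eef_rot: [-2.999, -0.933, 0.001]
ft_force: [0.2, -0.6, -0.1]
gripper_width: 0.0387
grasp_force: 29.5
ee_pos: [0.4318, -0.0333, 0.1589]
eef_rot: [2.998, 0.931, 0.005]
ft_force: [-1.1, 0.1, -1.3]
gripper_width: 0.0388
grasp_force: 29.5
scene empty_place [([0.5144, 0.0224, 0.0288], 0.75)]
scene dark_jar [([0.4417, -0.0232, 0.056], 0.59)]
scene susan_top [([0.5978, 0.0796, 0.2094], 0.56)]
scene empty_place [([0.5106, 0.0267, 0.03], 0.97)]
scene dark_jar [([0.4425, -0.0235, 0.0551], 0.83)]
scene susan_top [([0.5951, 0.0805, 0.2109], 0.97)]
t 21.1 pos [ 0.4303 -0.0329  0.1571] xang 34.5 tilt 0.01 shift [0.0848 0.0001 0.0091] norm 0.085
twist -0.0
```

View pics/m7.png

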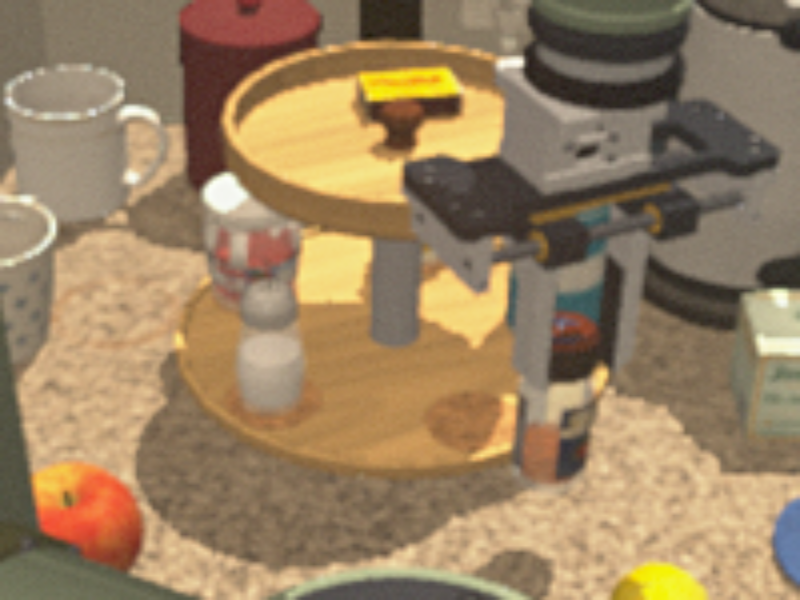

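```bash
python3 - <<'E'
from h import *
k=calibration("scene");K=np.array(k['intrinsics']);A=np.array(k['attitude']);C=A if A.shape==(3,3) else R.from_rotvec(A).as_matrix()
for u,v in((336.3,252),(326.5,252),(348,252)):
    d=C@np.linalg.solve(K,[u,v,1]);p=np.array(k['position']);print((p+d*(.03-p[2])/d[2]).round(4))
try:
    P=cloud("wrist","dark_jar");T=P[(P[:,2]>.15)&(P[:,2]<.17)];print(len(T),np.percentile(T,[1,50,99],axis=0).round(4))
except Exception as e: print(e)
E
python3 -m crank "[[0.015,0,0,0,0.025],[0.025,0,0.002,0,0.025],[0.02,0,0.002,0,0.025],[0.015,0,0.003,0,0.025],[0.009,0,0.002,0,0.025]]" |sed -n '2,6p'
python3 -m crank "[[0,0,0,0,0.025],[0,0,0,0,0.025],[0,0,0,0,0.025]]" |sed -n '2,6p'
python3 - <<'E'
from h import *
see("scene",["empty_place","dark_jar","susan_top"])
a=np.radians(34.5);t=np.array([.5963,.081])-.1175*np.array([np.cos(a),np.sin(a)])
go([*t,.1326],34.5)
E
```

```text
[0.5088 0.0254 0.03  ]
[0.5048 0.0486 0.03  ]
[ 0.5137 -0.0024  0.03  ]
5568 [[ 0.4215 -0.0454  0.1522]
 [ 0.4415 -0.0259  0.1601]
 [ 0.4594 -0.0076  0.1616]]
ee_pos: [0.501, 0.0159, 0.1477]
eef_rot: [-3.0, -0.933, -0.001]
ft_force: [0.3, 0.1, -1.1]
gripper_width: 0.0387
grasp_force: 29.5
ee_pos: [0.4991, 0.0145, 0.1479]
eef_rot: [-3.001, -0.931, 0.001]
ft_force: [-0.2, -0.1, -2.3]
gripper_width: 0.0387
grasp_force: 29.5
scene empty_place [([0.5116, 0.0273, 0.0309], 0.6), ([0.3583, -0.0917, -0.0022], 0.18)]
scene dark_jar [([0.5983, -0.2013, 0.0014], 0.47), ([0.361, -0.091, -0.0014], 0.35)]
scene susan_top [([0.5991, 0.0818, 0.2106], 0.6)]
t 22.2 pos [0.4993 0.0144 0.1481] xang 34.4 tilt 0.01 shift [0.0002 0.     0.0155] norm 0.016
twist -0.001
```

```bash
python3 -m crank "[[0,-0.001,0.004,0,0.025],[0,0,0.005,0,0.025],[0,0,0.004,0,0.025],[0,0,0,0,0.025],[0,0,0,0,0.025]]" |sed -n '2,4p'
python3 -m crank "[[0,0,0.001,0,0.025],[0,0,0,0,0.025],[0,0,0,0,0.025]]" |sed -n '2,4p'
python3 -m crank "[[0,0,0.001,0,0.025],[0,0,0,0,0.025],[0,0,0,0,0.025]]" |sed -n '2,4p'
```

```text
ee_pos: [0.4987, 0.0155, 0.1346]
eef_rot: [-3.0, -0.931, 0.001]
ft_force: [-0.6, 1.0, -0.9]
ee_pos: [0.4991, 0.0155, 0.1341]
eef_rot: [3.0, 0.931, 0.0]
ft_force: [-0.9, -0.0, -1.2]
ee_pos: [0.4989, 0.0155, 0.1329]
eef_rot: [-3.0, -0.931, 0.0]
ft_force: [-0.0, 0.4, -1.4]
```

```bash
python3 -m crank "[[0,0,0.001,0,0.025],[0,0,0,0,0.025],[0,0,0,0,0.025]]" |sed -n '2,4p'
python3 - <<'E'
from h import *
s=state();print(s['ft_force'],s['ee_pos'])
im,d=grab_frame("scene");cv2.imwrite("pics/m8.png",cv2.resize(im[180:280,280:400,::-1],(720,600),interpolation=cv2.INTER_CUBIC))
E
```

```text
ee_pos: [0.4995, 0.0153, 0.1326]
eef_rot: [3.0, 0.931, 0.002]
ft_force: [-1.7, -0.4, 3.2]
[-1.65575528 -0.36598494  3.15645878] [0.49950021 0.01527258 0.13257793]
```

View pics/m8.png

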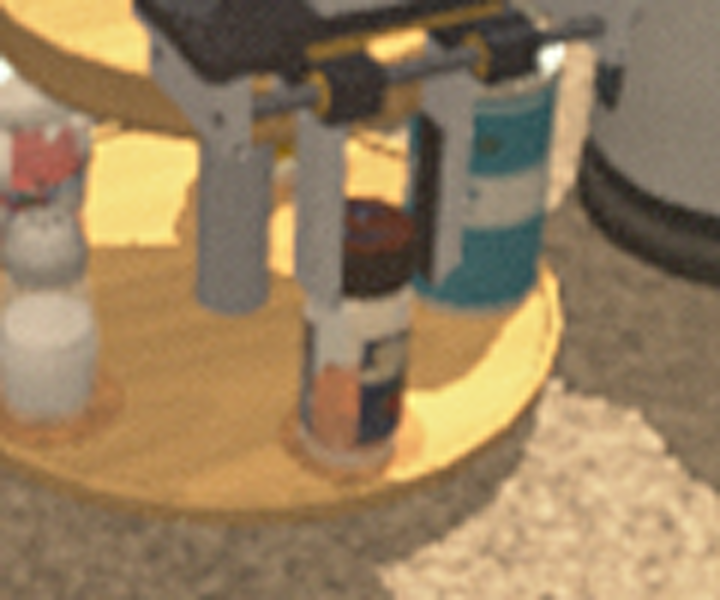

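```bash
python3 -m crank "[[0,0,-0.0005,0,0.036],[0,0,0,0,0.041],[0,0,0,0,0.046],[0,0,0,0,0.055],[0,0,0,0,0.07]]" 8 |sed -n '2,6p'
python3 -m crank "[[0,0,0,0,0.07],[0,0,0,0,0.07],[-0.01,0,0,0,0.07],[-0.02,0,0,0,0.07],[-0.03,0,0,0,0.07]]" |sed -n '2,6p'
python3 -m crank "[[-0.03,0,0,0,0.07],[-0.01,0,-0.02,0,0.07],[0,0,-0.04,0,0.07],[0,0,-0.03,0,0.07],[0,0,0,0,0.07]]" |sed -n '2,6p'
python3 -m crank "[[0,0,0,0,0.07],[0,0,0,0,0.07],[0,0,0,0,0.07],[0,0,0,0,0.07],[0,0,0,0,0.07]]" |sed -n '2,3p'
python3 - <<'E'
from h import *
im,_=see("scene",["empty_place","dark_jar","yellow_jar","mat","susan_top","lemon_1","apple_1","box_1"])
P=cloud("wrist","dark_jar");T=P[P[:,2]>.12];print(((np.percentile(T,1,axis=0)+np.percentile(T,99,axis=0))/2).round(4))
cv2.imwrite("pics/m9.png",cv2.resize(im[150:320,190:490,::-1],(800,453)))
E
```

```text
ee_pos: [0.4988, 0.0156, 0.1323]
eef_rot: [-3.0, -0.931, 0.0]
ft_force: [0.6, -0.6, -0.4]
gripper_width: 0.0586
grasp_force: 0.0
ee_pos: [0.4492, -0.0188, 0.1326]
eef_rot: [2.999, 0.933, 0.001]
ft_force: [-0.4, 0.0, -0.1]
gripper_width: 0.0702
grasp_force: 0.0
ee_pos: [0.4191, -0.0425, 0.2272]
eef_rot: [2.995, 0.929, 0.013]
ft_force: [1.0, 0.1, -0.2]
gripper_width: 0.07
grasp_force: 0.0
ee_pos: [0.416, -0.0409, 0.2216]
eef_rot: [-2.999, -0.931, 0.002]
scene empty_place [([0.512, 0.0274, 0.0276], 0.72)]
scene dark_jar [([0.5101, 0.0241, 0.0295], 0.84)]
scene yellow_jar [([0.7071, 0.0789, 0.0284], 0.72), ([0.4597, -0.2181, 0.0035], 0.71)]
scene mat [([0.459, -0.2199, -0.0003], 0.83)]
scene susan_top [([0.5932, 0.0837, 0.2106], 0.98)]
scene lemon_1 [([0.3601, -0.0929, -0.0012], 0.86)]
scene apple_1 [([0.3725, 0.2279, 0.0021], 0.56), ([0.5106, 0.025, 0.0295], 0.51)]
scene box_1 [([0.6018, -0.1987, 0.0002], 0.61)]
[0.506  0.0208 0.1322]
```

View pics/m9.png

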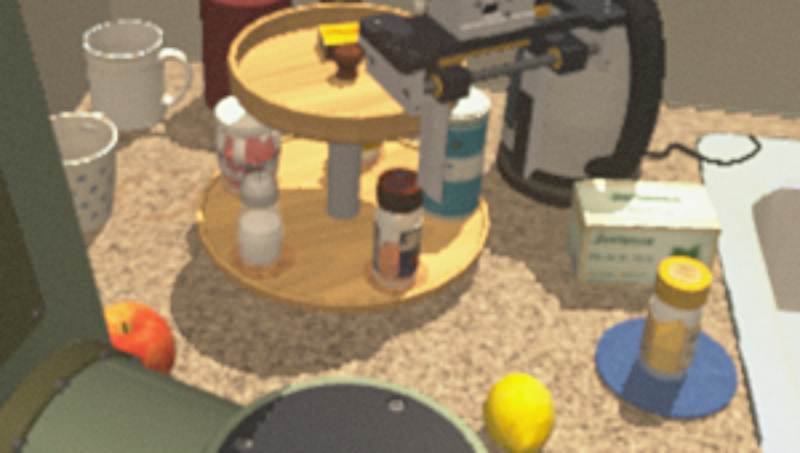

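The yellow jar stands on the mat at (670,330). The dark jar stands upright on its cork at (398,250), and nothing else has been disturbed. The gripper is clear of everything.

```bash
python3 -m crank "[[0,0,0,0,0.07],[0,0,0,0,0.07],[0,0,0,0,0.07],[0,0,0,0,0.07],[0,0,0,0,0.07]]" |head -1
python3 -c "
from workcell import *
print(job_done())"
```

```text
t: 26.7
the job is handed in; nothing more can be done
None
```

The yellow-capped jar stands upright near the centre of the blue mat, and the dark-capped jar stands upright on the cork round it left. In the last camera picture nothing had been knocked over or disturbed, and I handed the job in at 26.7 s.

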